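Open the carton of coconut-shell pots and set out the dark one

ROBOT

A 6-joint arm with a two-finger parallel gripper is mounted at the origin on the work surface. World frame = base frame: x ahead of the robot, y to its left, z up, the work surface at z = 0. Lengths are in m, angles in rad, forces in N, time in s.
With the tool pointing down it reaches from about 0.325 to 0.75 m from the base axis. Payload 7.6 kg.
Tool frame: the origin (TCP) lies at the very end of the fingers, on their centre line; the grasp point (between the pads) lies 19 mm behind it; z points along the fingers, y is the line along which they close (so a half turn about z gives the same grasp; the last joint's range is limited). The gripper opens to 85 mm and grips with 20 to 120 N. Pads are 22 mm wide; open, the fingers measure 114 mm over their backs; the gripper's body (76 mm by 85 mm) begins 54 mm behind the grasp point. The pads swing forward as they close: fully open they stand 13 mm farther back than shut.
Start: joints at [-1.372, 0.052, 1.401, -0, 1.689, -0.07], TCP at [0.139, -0.506, 0.231] pointing down, gripper open.
Joint ranges: [-2.9, 2.9], [-0.91, 2.17], [0.12, 2.37], [-1.06, 4.2], [0.26, 2.73], [-2.93, 2.93]. Speed limits (rad/s): [2.57, 2.57, 3.01, 3.14, 3.14, 3.14].

INTERFACE

Orientations are given as a unit quaternion [x, y, z, w].
In Python, from plant import * gives the robot as it stands.
- The arm moves only by the tool step_arm, never from a script. Its argument "targets" is a list of rows, each a list of 6 numbers: the shift along the world's x, y, z in units of 40 mm (1.0 is 40 mm), then the turn, a rotation vector about the world's x, y, z in units of 5 degrees (1.0 is 5 degrees). In form: [[dx, dy, dz, wx, wy, wz], ...]. A call has 1 to 8 rows; each row shifts and turns the commanded pose from where the row before left it; what a row does not reach is not made up. A row lasts 1/10 s, in which the tool goes at most 50 mm and 8.59 degrees, less where a joint would pass 70% of its speed; a pose out of reach is approached as far as the arm can. A call is refused whole if a number of a shift passes 1 or a number of a turn 1, either way. A call with a gripper value outside its range is refused whole. "fingers" is the opening, from -1 (shut) to 1 (fully open), so that 0 is half open, set as the call begins (left out, the last holds). The fingers move at their own pace and stop on an object; "grip_force" is the grip in N (left out, the last holds). Time passes only in rows, so rows that do not move let the fingers close. It gives the time, the measured TCP pose, the force, the opening and the grip force at its end, in the units of the state.
- sense(): the state, without advancing time (a new reading comes with each control period).
- snapshot(name): name is "scene" or "top"; returns the picture (480x640x3 uint8, red, green, blue); there is no depth.
- get_calibration(name): a dict with "camera_matrix" (3x3 intrinsics, pixels), "R" (3x3) and "t" (3): a world point X has camera coordinates R X + t. Camera axes: x right, y down, z forward; pixel columns grow to the right and rows downward; lengths in m; the calibration is good to about 2 mm. A picture is of the moment at which its call begins. get_calibration takes no time and is no camera call.
- close_job(): hands the job in; it is judged then, once.
The state is a dict: "clock": time; "q": joint angles; "joint_vel": joint speeds; "effort": joint torques, N m; "tool_pos": TCP position; "tool_rot": TCP orientation; "ft_force": force on the tool from outside, world axes, zero at the start; "moment": the same for the moment, N m; "gripper_width": finger opening in m; "gripper_force": force on a finger pad.
Only numpy, scipy, OpenCV 4.12 (cv2) and the standard library are available. Lean on these libraries where they do the work, as an engineer would, in place of code of your own. Each camera call takes 0.05 s, during which the arm holds its last target. There are 200 camera calls.

TASK

Swing both flaps of the carton on the carving desk right back, so that they stay open and show the pots inside. Then take the dark pot out by its knob and stand it upright on the round cork pad, its whole foot on the cork, setting it down gently and letting go. Do not crush the carton; leave the pale pot standing in it and the cup, coconut and brush where they are.

Things in the scene. Friction and masses are not known exactly. Their poses are not given: they have to be found in the camera images.
- carton: open-topped cardboard carton fixed to the desk, outside 200 mm (its x) by 160 mm (its y) by 100 mm high, walls and floor 4 mm; origin at the centre of its underside, z up. The hinge lines of its two top flaps run along its x axis at y = +78 and -78 mm, 100 mm up; there are no flaps on the short sides. The flaps are short: even closed, a 28 mm slot stays between their free edges, and wider when they are ajar. No part of the pots stands higher than the rim.
- flap_left (a joint): hinge angle of the cardboard top flap on the carton's +y side: 0 = closed, level over the opening; 1.57 = upright; 3.0 = its stop, folded right back and nearly level outside. It starts ajar (0.55 to 1.0). A very light push (under 1 N) swings it; a stiff crease holds it where it is left up to upright, and from about 2.05 on it falls open to its stop by its own weight.
- flap_right (a joint): hinge angle of the cardboard top flap on the carton's -y side: 0 = closed, level over the opening; 1.57 = upright; 3.0 = its stop, folded right back and nearly level outside. It starts ajar (0.55 to 1.0). A very light push (under 1 N) swings it; a stiff crease holds it where it is left up to upright, and from about 2.05 on it falls open to its stop by its own weight.
- flap_left_edge (a point): middle of the free edge of the +y flap (the flap is 192 mm along the carton's x, 64 mm from hinge to free edge, 3 mm thick). Carry this edge up and out round the hinge: a level push against the edge of a low flap wedges and jams, because cardboard grips the finger.
- flap_right_edge (a point): middle of the free edge of the -y flap (the flap is 192 mm along the carton's x, 64 mm from hinge to free edge, 3 mm thick). Carry this edge up and out round the hinge: a level push against the edge of a low flap wedges and jams, because cardboard grips the finger.
- dark_pot_center (a point): centre, 47 mm above the underside (half-way up), of the dark brown turned coconut-shell pot: one solid piece about 0.13 kg, 94 mm tall, standing upright in the carton with its z axis up. Foot 44 mm across, belly 66 mm across at 28 mm up, dome closing to a 17 mm neck at 57 to 64 mm up; on top a round knob 24 mm across from 70 to 90 mm up, its middle 33 mm above this point. The two pots stand side by side along the carton's x axis, either way round.
- pale_pot_center (a point): centre, 47 mm above the underside (half-way up), of the pale straw-coloured turned coconut-shell pot: one solid piece about 0.13 kg, 94 mm tall, standing upright in the carton with its z axis up. Foot 44 mm across, belly 66 mm across at 28 mm up, dome closing to a 17 mm neck at 57 to 64 mm up; on top a round knob 24 mm across from 70 to 90 mm up, its middle 33 mm above this point. The two pots stand side by side along the carton's x axis, either way round.
- pad: round cork pad fixed to the desk, 140 mm across, 8 mm thick; origin at the centre of its underside on the desk (its top is 8 mm higher).
- cup: loose white ceramic cup, 72 mm across, 80 mm tall, origin at the centre of its underside; a bystander.
- coconut: loose brown coconut, 96 mm across, 94 mm tall, origin at the centre of its underside; a bystander.
- brush: loose dusting brush with a wooden handle lying on the desk, origin at its underside; a bystander.
Not all that is in view belongs to the job. What is shaped like the part that bears dark_pot_center but pink is not meant. There is more than one size of the pad; the job needs the larger.

How it is judged:
By the outcome, as a careful person would: the job done as asked, in the order asked, and still so for the second after the job is handed in, with the robot touching nothing.
It also fails if it takes over 72 s, if anything falls off the work surface, if the arm or the gripper's body presses on something with over 40 N, if the wrist force passes 120 N, or if a joint passes its speed limit or range.

## Working session

There is one attempt and no reset: what is moved stays moved. The work goes in short steps, Python scripts to look and compute and a tool call to move; the robot and the scene stay as the last step left them, time stands still between calls to the robot, and variables do not carry over. Pictures are saved under pics/ and viewed, at most 10 in all, crops included, and the job is handed in when it is done.

Besides the shell and the picture viewer there is one more tool, called after "Call:" in YAML: its name, and indented under it one key for each argument. step_arm: Moves the arm, as the interface text tells. Its arguments: {"type":"object","properties":{"targets":{"type":"array","items":{"type":"array","items":{"type":"number"}}},"fingers":{"type":"number"},"grip_force":{"type":"number"}},"required":["targets"]}

```bash
mkdir -p pics; python3 - <<'E'
from plant import *
import cv2
for n in("scene","top"):
    cv2.imwrite(f"pics/{n}0.png",snapshot(n)[:,:,::-1]); c=get_calibration(n); print(n,c)
print(sense())
E
```

```text
scene {'camera_matrix': array([[460.83849533,   0.        , 318.47044977],
       [  0.        , 460.83849533, 239.21778172],
       [  0.        ,   0.        ,   1.        ]]), 'R': array([[ 0.60181681,  0.79857503, -0.00971849],
       [ 0.44073013, -0.34223905, -0.82983696],
       [-0.66601313,  0.4951266 , -0.55792129]]), 't': array([-0.35082201, -0.17214515,  1.24872111])}
top {'camera_matrix': array([[537.63891839,   0.        , 313.36296039],
       [  0.        , 537.63891839, 250.27460368],
       [  0.        ,   0.        ,   1.        ]]), 'R': array([[-0.02768761, -0.99939364,  0.02111273],
       [-0.99765713,  0.02630536, -0.06315285],
       [ 0.06255918, -0.02281182, -0.99778052]]), 't': array([0.00770846, 0.56370904, 1.0715942 ])}
{'clock': 0.1, 'q': array([-1.37228464e+00,  5.27717583e-02,  1.40165244e+00,  1.05440320e-05,
        1.68859585e+00, -7.02892749e-02]), 'joint_vel': array([-0.00143702, -0.0030428 , -0.00142243,  0.00020555, -0.00084547,
        0.00154455]), 'effort': array([ 1.23359143e-03, -3.82584536e+01, -3.60984993e+01, -7.23400535e-05,
        4.74421700e-03, -1.26489061e-05]), 'tool_pos': array([ 0.13940289, -0.50586691,  0.23054294]), 'tool_rot': array([ 9.90981508e-01,  1.33996797e-01, -4.04997335e-05, -7.12570276e-04]), 'ft_force': array([-0.0669509 , -0.18066985,  0.0319756 ]), 'moment': array([0.0372956 , 0.01146124, 0.02378525]), 'gripper_force': 0.0, 'gripper_width': 0.0850835373634371}
```

View pics/scene0.png

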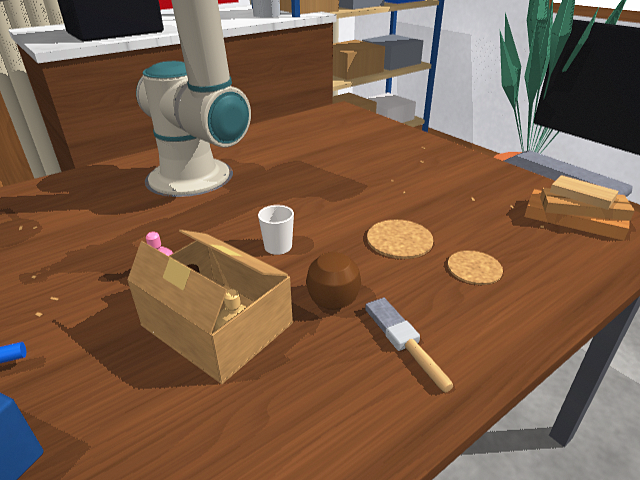

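View pics/top0.png

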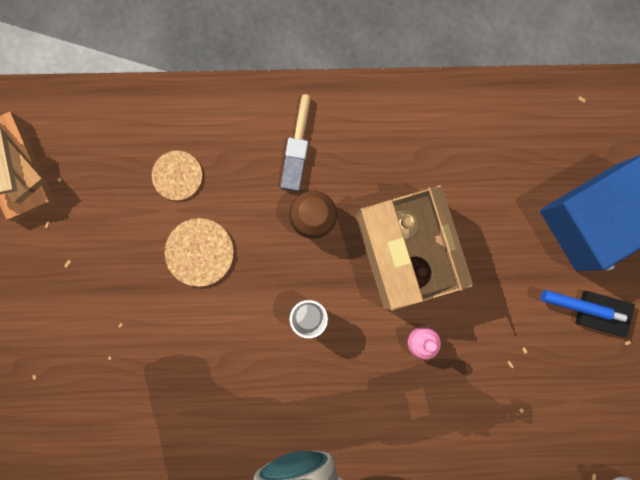

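The top view shows these candidates:
- **Pots:** dark pot (420,270) inside the carton, pale pot (407,222) inside the carton, pink pot (424,343) outside it. The coconut is at (313,213).
- **Pads:** larger (199,252), smaller (177,175).

I choose the dark pot and the larger pad, and check with a crop.

```bash
python3 - <<'E'
import cv2
a=cv2.imread("pics/top0.png")[175:325,340:490]; cv2.imwrite("pics/c1.png",cv2.resize(a,(600,600),interpolation=cv2.INTER_CUBIC))
E
cat > h.py <<'E'
import numpy as np
from plant import *
def px(n,u,v,z):
    c=get_calibration(n);R,t=np.array(c["R"]),np.array(c["t"])
    d=R.T@np.linalg.solve(c["camera_matrix"],[u,v,1]);o=-R.T@t
    return o+d*(z-o[2])/d[2]
def proj(n,X):
    c=get_calibration(n);p=(c["camera_matrix"]@(np.array(c["R"])@np.atleast_2d(X).T+np.array(c["t"])[:,None]));return (p[:2]/p[2]).T
E
python3 - <<'E'
from h import *
for l,u,v,z in[("pad",199,252,.008),("cup",309,320,.08),("coco",313,213,.05),("dark",420,270,.084),("pale",407,222,.084),("brush",290,185,.01)]:print(l,px("top",u,v,z).round(4))
E
```

```text
pad [0.5669 0.225  0.008 ]
cup [0.4277 0.0058 0.08  ]
coco [ 0.6354 -0.0081  0.05  ]
dark [ 0.5165 -0.2082  0.084 ]
pale [ 0.6091 -0.1869  0.084 ]
brush [0.6998 0.0366 0.01  ]
```

View pics/c1.png

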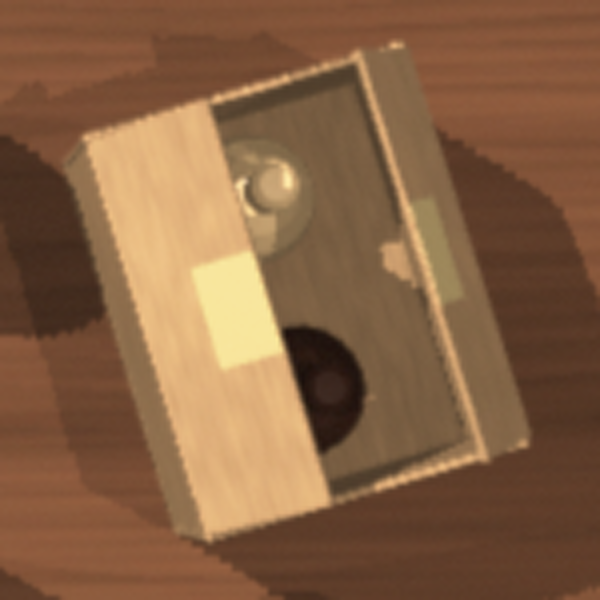

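```bash
cat > fit.py <<'E'
from h import *
from scipy.optimize import least_squares
C=lambda u,v:(340+u/4,175+v/4)
obs=np.array([C(88,138),C(208,540),C(208,100),C(330,503),C(403,45),C(526,443),C(360,55),C(485,460)])
def model(p):
    x,y,w,a,b=p;L=[]
    for s,ang in((1,a),(-1,b)):
        L+=[[.096,s*.078,.1],[-.096,s*.078,.1]]
        e=[s*(.078-.064*np.cos(ang)),.1+.064*np.sin(ang)]
        L+=[[.096,*e],[-.096,*e]]
    L=np.array(L);c,n=np.cos(w),np.sin(w)
    return np.c_[x+c*L[:,0]-n*L[:,1],y+n*L[:,0]+c*L[:,1],L[:,2]]
r=least_squares(lambda p:(proj("top",model(p))-obs).ravel(),[.56,-.2,.2,.7,.7],loss="soft_l1")
print(r.x.round(4),r.fun.reshape(-1,2).round(1));print(model(r.x).round(3))
x,y,w=r.x[:3]
print("hinge-scene chk",proj("scene",model(r.x)).round(0).tolist())
for u,v in((422.5,272),(408,221.2)):
    P=px("top",u,v,.094-.006);d=P[:2]-[x,y];print(P.round(4),"carton xy",(np.cos(w)*d[0]+np.sin(w)*d[1]).round(4),(-np.sin(w)*d[0]+np.cos(w)*d[1]).round(4))
E
python3 fit.py
```

```text
[ 0.5585 -0.1999  0.2579  0.6219  0.9797] [[ 0.3  0.9]
 [-0.2 -1.4]
 [-0.1 -0.3]
 [ 0.3  0.5]
 [ 0.2  1.3]
 [-0.4 -0.8]
 [-0.3 -1. ]
 [ 0.2  0.7]]
[[ 0.631 -0.1    0.1  ]
 [ 0.446 -0.149  0.1  ]
 [ 0.645 -0.15   0.137]
 [ 0.459 -0.199  0.137]
 [ 0.671 -0.251  0.1  ]
 [ 0.486 -0.3    0.1  ]
 [ 0.662 -0.216  0.153]
 [ 0.476 -0.265  0.153]]
hinge-scene chk [[286.0, 276.0], [205.0, 235.0], [260.0, 273.0], [177.0, 230.0], [209.0, 333.0], [127.0, 279.0], [224.0, 289.0], [140.0, 240.0]]
[ 0.5125 -0.2119  0.088 ] carton xy -0.0475 0.0001
[ 0.6101 -0.1881  0.088 ] carton xy 0.0529 -0.0017
```

Both choices are confirmed: the crop shows the dark knob at (422,272) and the pale one at (408,221). The fit puts the carton at (0.5585, -0.1999), yaw 0.258, with flaps at 0.62 and 0.98. Tool yaw already matches the carton, so I'll move over the slot with the fingers shut.

Call:
step_arm:
  targets:
    - [0.66,0.465,0,0,0,0]
    - [0.66,0.465,0,0,0,0]
    - [0.66,0.465,0,0,0,0]
    - [0.66,0.465,0,0,0,0]
    - [0.66,0.465,0,0,0,0]
    - [0.66,0.465,0,0,0,0]
    - [0.66,0.465,0,0,0,0]
    - [0.66,0.465,0,0,0,0]
  fingers: -1

```text
clock: 0.9
tool_pos: [0.3515, -0.3563, 0.2309]
tool_rot: [0.991, 0.134, -0.0, -0.0]
ft_force: [-0.1, -1.0, -0.2]
gripper_width: -0.0001
gripper_force: 0.0
```

Call:
step_arm:
  targets:
    - [0.66,0.465,0,0,0,0]
    - [0.66,0.465,0,0,0,0]
    - [0.66,0.465,0,0,0,0]
    - [0.66,0.465,0,0,0,0]
    - [0.66,0.465,0,0,0,0]
    - [0.66,0.465,0,0,0,0]
    - [0.66,0.465,0,0,0,0]
    - [0.66,0.465,0,0,0,0]

```text
clock: 1.7
tool_pos: [0.5627, -0.2076, 0.2308]
tool_rot: [0.991, 0.134, -0.0, -0.0]
ft_force: [0.2, 0.2, -0.9]
gripper_width: 0.0001
gripper_force: 0.0
```

Call:
step_arm:
  targets:
    - [0,0,-0.6,0,0,0]
    - [0,0,-0.6,0,0,0]
    - [0,0,-0.6,0,0,0]
    - [0,0,-0.6,0,0,0]
    - [0,0,-0.55,0,0,0]
    - [-0.036,0.138,0,0,0,0]
    - [-0.036,0.138,0,0,0,0]
    - [-0.036,0.138,0,0,0,0]

```text
clock: 2.5
tool_pos: [0.5581, -0.1917, 0.115]
tool_rot: [0.991, 0.134, 0.001, 0.001]
ft_force: [0.2, -1.1, -0.1]
gripper_width: 0.0002
gripper_force: 0.0
```

```bash
python3 - <<'E'
from h import *
import cv2
a,b=snapshot("scene")[170:400,90:350],snapshot("top")[150:350,300:500]
cv2.imwrite("pics/c2.png",np.hstack([cv2.resize(x[:,:,::-1],(400,400)) for x in(a,b)]));print(sense()["ft_force"])
E
```

```text
[ 0.40443383 -0.89054349 -0.16774596]
```

View pics/c2.png

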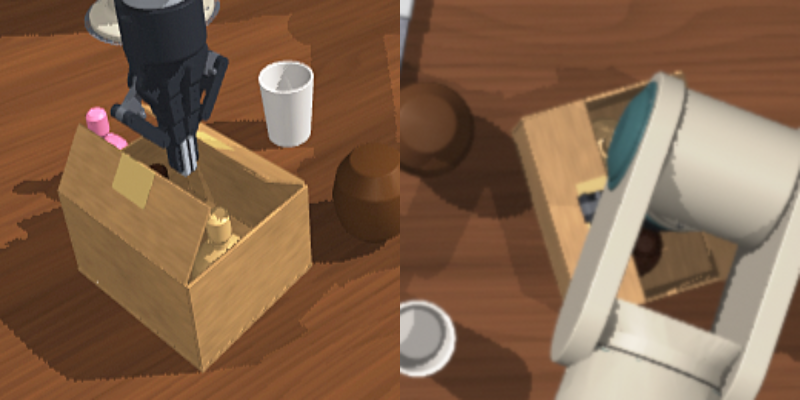

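The fingers are in the slot, with the tip against the left flap's edge at (587,205) in the picture. The right flap and the pots are untouched. Next I carry the edge round its arc.

Call:
step_arm:
  targets:
    - [-0.032,0.121,0.15,0,0,0]
    - [-0.032,0.121,0.15,0,0,0]
    - [-0.032,0.121,0.15,0,0,0]
    - [-0.038,0.145,0.125,0,0,0]
    - [-0.038,0.145,0.1,0,0,0]
    - [-0.045,0.17,0.075,0,0,0]
    - [-0.05,0.194,0.03,0,0,0]
    - [-0.05,0.194,0,0,0,0]

```text
clock: 3.4
tool_pos: [0.5447, -0.1428, 0.1446]
tool_rot: [0.991, 0.134, 0.0, 0.0]
ft_force: [0.2, 0.7, 0.2]
gripper_width: 0.0003
gripper_force: 0.0
```

Call:
step_arm:
  targets:
    - [-0.05,0.194,0,0,0,0]
    - [-0.05,0.194,0,0,0,0]
    - [-0.05,0.194,-0.1,0,0,0]
    - [-0.05,0.194,-0.1,0,0,0]
    - [-0.05,0.194,-0.1,0,0,0]
    - [-0.05,0.194,-0.1,0,0,0]
    - [0,0,0,0,0,0]
    - [0,0,0,0,0,0]

```text
clock: 4.2
tool_pos: [0.5328, -0.0969, 0.1285]
tool_rot: [0.991, 0.134, -0.0, 0.0]
ft_force: [0.7, -0.6, -0.5]
gripper_width: -0.0
gripper_force: 0.0
```

```bash
python3 - <<'E'
from h import *
import cv2
a,b=snapshot("scene")[170:400,90:350],snapshot("top")[150:350,300:500]
cv2.imwrite("pics/c3.png",np.hstack([cv2.resize(x[:,:,::-1],(400,400)) for x in(a,b)]));print(sense()["ft_force"])
E
```

```text
[-0.49125896  0.18587886  0.357373  ]
```

View pics/c3.png

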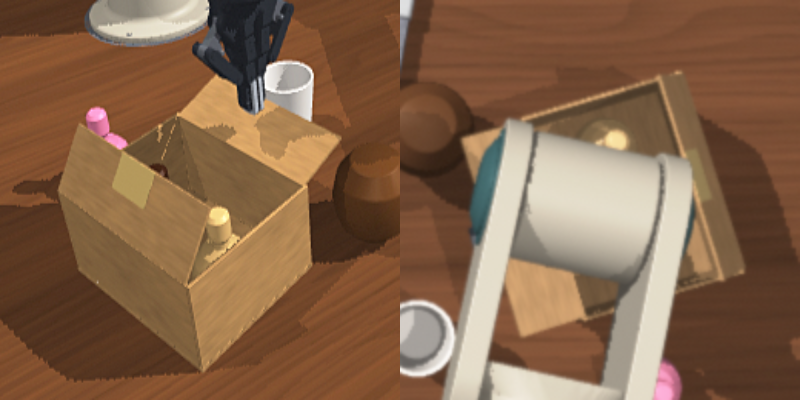

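The left flap lies folded right back, with nothing disturbed. Now the right flap.

Call:
step_arm:
  targets:
    - [0.19,-0.726,0,0,0,0]
    - [0.19,-0.726,0,0,0,0]
    - [0.19,-0.726,0,0,0,0]
    - [0.19,-0.726,-0.1,0,0,0]
    - [0.026,-0.097,-0.1,0,0,0]
    - [0.026,-0.097,0,0,0,0]
    - [0.032,-0.121,0.1,0,0,0]
    - [0.032,-0.121,0.125,0,0,0]

```text
clock: 5.1
tool_pos: [0.568, -0.2301, 0.1301]
tool_rot: [0.991, 0.134, 0.0, -0.0]
ft_force: [1.0, 0.2, 0.2]
gripper_width: 0.0001
gripper_force: 0.0
```

Call:
step_arm:
  targets:
    - [0.038,-0.145,0.1,0,0,0]
    - [0.038,-0.145,0.1,0,0,0]
    - [0.045,-0.17,0.075,0,0,0]
    - [0.045,-0.17,0.05,0,0,0]
    - [0.05,-0.194,0,0,0,0]
    - [0.05,-0.194,0,0,0,0]
    - [0.05,-0.194,0,0,0,0]
    - [0.05,-0.194,0,0,0,0]

```text
clock: 5.9
tool_pos: [0.5826, -0.2876, 0.1422]
tool_rot: [0.991, 0.134, -0.0, -0.0]
ft_force: [0.0, 0.4, -0.2]
gripper_width: 0.0002
gripper_force: 0.0
```

Call:
step_arm:
  targets:
    - [0.05,-0.194,-0.05,0,0,0]
    - [0.05,-0.194,-0.05,0,0,0]
    - [0.05,-0.194,-0.05,0,0,0]
    - [0.05,-0.194,-0.05,0,0,0]
    - [0.05,-0.194,0,0,0,0]
    - [0,0,0,0,0,0]
    - [0,0,0,0,0,0]

```text
clock: 6.6
tool_pos: [0.5926, -0.3257, 0.1345]
tool_rot: [0.991, 0.134, 0.0, -0.0]
ft_force: [-0.1, -0.4, 0.1]
gripper_width: -0.0002
gripper_force: 0.0
```

Call:
step_arm:
  targets:
    - [0,0,0.8,0,0,0]
    - [0,0,0.8,0,0,0]
    - [0,0,0.5,0,0,0]
    - [-0.8,0,0,0,0,0]
    - [-0.8,0,0,0,0,0]
    - [-0.8,0,0,0,0,0]
    - [-0.8,0,0,0,0,0]
    - [0,0,0,0,0,0]

```text
clock: 7.4
tool_pos: [0.4619, -0.3255, 0.2191]
tool_rot: [0.991, 0.133, -0.0, 0.0]
ft_force: [-0.0, 0.3, -0.9]
gripper_width: 0.0
gripper_force: 0.0
```

```bash
python3 - <<'E'
from h import *
import cv2
a,b=snapshot("scene")[170:400,90:350],snapshot("top")[150:350,300:500]
cv2.imwrite("pics/c4.png",np.hstack([cv2.resize(x[:,:,::-1],(400,400)) for x in(a,b)]));s=sense();print(s["ft_force"],s["tool_pos"])
E
```

```text
[ 0.54406642 -0.29675762  0.29883896] [ 0.46452132 -0.32548909  0.21924119]
```

View pics/c4.png

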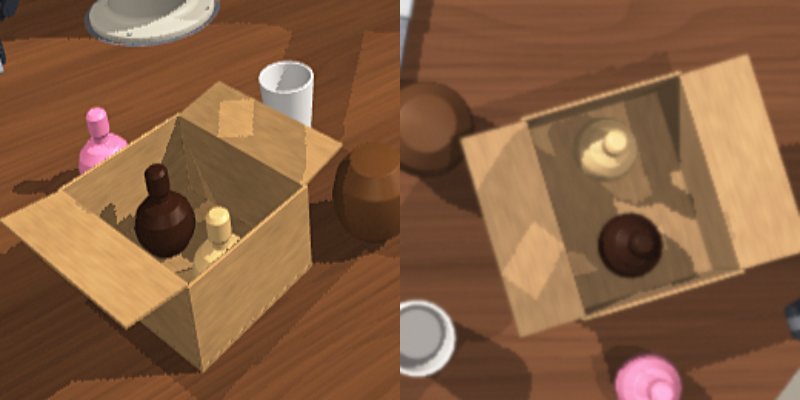

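Both flaps lie right back. The dark pot's knob is at (642,243) in the right half and the pale pot is standing. I locate the knob from both views.

```bash
python3 - <<'E'
from h import *
print(px("top",421.2,271.5,.09).round(4), px("scene",90+156*.65,170+181*.575,.084).round(4), proj("scene",[.5133,-.2095,.084]))
s=sense(); print(s["tool_pos"])
E
```

```text
[ 0.5135 -0.2091  0.09  ] [ 0.5159 -0.2091  0.084 ] [[190.48751917 273.38747199]]
[ 0.46452132 -0.32548909  0.21924119]
```

Call:
step_arm:
  targets:
    - [0.31,0.72,0,0,0,0]
    - [0.31,0.72,0,0,0,0]
    - [0.31,0.72,0,0,0,0]
    - [0.31,0.72,0,0,0,0]
    - [0,0,-0.7,0,0,0]
    - [0,0,-0.7,0,0,0]
    - [0,0,-0.7,0,0,0]
    - [0,0,0,0,0,0]
  fingers: 0.25
  grip_force: 30

```text
clock: 8.3
tool_pos: [0.5131, -0.2089, 0.1301]
tool_rot: [0.991, 0.135, -0.003, -0.002]
ft_force: [-0.2, 0.6, -0.5]
gripper_width: 0.0533
gripper_force: 0.0
```

Call:
step_arm:
  targets:
    - [0,0,-0.3,0,0,0]
    - [0,0,-0.3,0,0,0]
    - [0,0,-0.3,0,0,0]
    - [0,0,-0.3,0,0,0]
    - [0,0,-0.2,0,0,0]
    - [0,0,-0.2,0,0,0]
    - [0,0,0,0,0,0]
    - [0,0,0,0,0,0]

```text
clock: 9.1
tool_pos: [0.5143, -0.2105, 0.0707]
tool_rot: [0.991, 0.134, 0.0, 0.0]
ft_force: [0.2, -0.2, 0.1]
gripper_width: 0.0535
gripper_force: 0.0
```

Call:
step_arm:
  targets:
    - [0,0,0,0,0,0]
    - [0,0,0,0,0,0]
    - [0,0,0,0,0,0]
    - [0,0,0,0,0,0]
    - [0,0,0,0,0,0]
    - [0,0,0,0,0,0]
  fingers: -1

```text
clock: 9.7
tool_pos: [0.5145, -0.2106, 0.0711]
tool_rot: [0.991, 0.134, 0.0, 0.0]
ft_force: [-0.1, -0.0, 4.1]
gripper_width: 0.0228
gripper_force: 30.4
```

The grip sits a bit high on the knob: 22.8 mm opening and a 4 N upward push. I regrasp 6 mm lower.

Call:
step_arm:
  targets:
    - [0,0,0,0,0,0]
    - [0,0,0,0,0,0]
    - [0,0,-0.075,0,0,0]
    - [0,0,-0.075,0,0,0]
    - [0,0,0,0,0,0]
  fingers: 0

```text
clock: 10.2
tool_pos: [0.5137, -0.2102, 0.0636]
tool_rot: [0.991, 0.134, -0.001, -0.0]
ft_force: [-0.3, 0.2, -0.1]
gripper_width: 0.0429
gripper_force: 0.0
```

Call:
step_arm:
  targets:
    - [0,0,0,0,0,0]
    - [0,0,0,0,0,0]
    - [0,0,0,0,0,0]
    - [0,0,0,0,0,0]
    - [0,0,0,0,0,0]
    - [0,0,0,0,0,0]
  fingers: -1

```text
clock: 10.8
tool_pos: [0.5141, -0.2105, 0.0645]
tool_rot: [0.991, 0.134, -0.0, 0.0]
ft_force: [0.1, -0.3, -1.6]
gripper_width: 0.0226
gripper_force: 30.3
```

Call:
step_arm:
  targets:
    - [0,0,0.1,0,0,0]
    - [0,0,0.2,0,0,0]
    - [0,0,0.3,0,0,0]
    - [0,0,0.4,0,0,0]
    - [0,0,0.5,0,0,0]
    - [0,0,0.5,0,0,0]
    - [0,0,0.5,0,0,0]
    - [0,0,0.5,0,0,0]
  grip_force: 40

```text
clock: 11.6
tool_pos: [0.5142, -0.2105, 0.1868]
tool_rot: [0.991, 0.134, 0.001, 0.0]
ft_force: [0.3, -1.2, -1.1]
gripper_width: 0.0227
gripper_force: 39.4
```

Call:
step_arm:
  targets:
    - [0,0,0.4,0,0,0]
    - [0,0,0.2,0,0,0]
    - [0,0,0,0,0,0]
    - [0,0,0,0,0,0]

```text
clock: 12.0
tool_pos: [0.5139, -0.2103, 0.208]
tool_rot: [0.991, 0.134, -0.0, -0.0]
ft_force: [-0.8, 0.6, -0.9]
gripper_width: 0.0227
gripper_force: 39.4
```

```bash
python3 - <<'E'
from h import *
import cv2
a,b=snapshot("scene")[120:400,70:350],snapshot("top")[150:350,300:500]
cv2.imwrite("pics/c5.png",np.hstack([cv2.resize(x[:,:,::-1],(400,400)) for x in(a,b)]));s=sense();print(s["ft_force"],s["tool_pos"],s["gripper_width"])
E
```

```text
[-1.02398618 -0.18436803 -1.22424624] [ 0.51374621 -0.21024646  0.20739019] 0.02284072547037374
```

View pics/c5.png

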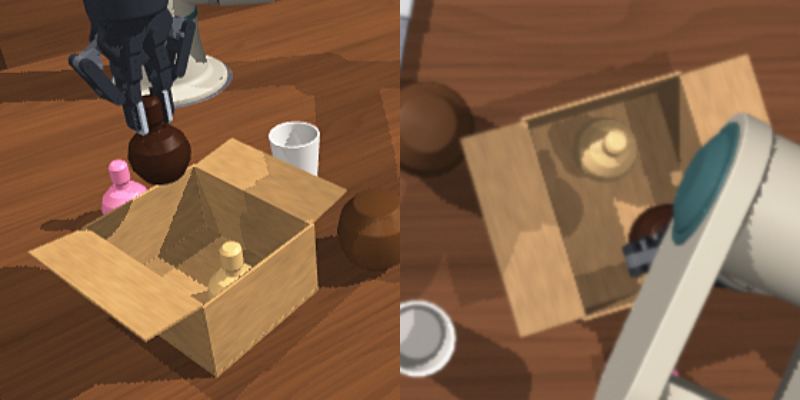

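The dark pot hangs upright from its knob at about (155,120), clear of the rim, and the pale pot is still standing. I carry it to the large pad.

Call:
step_arm:
  targets:
    - [0.04,0.3,0,0,0,0]
    - [0.06,0.5,0,0,0,0]
    - [0.083,0.68,0,0,0,0]
    - [0.083,0.68,0,0,0,0]
    - [0.083,0.68,0,0,0,0]
    - [0.083,0.68,0,0,0,0]
    - [0.083,0.68,0,0,0,0]
    - [0.083,0.68,0,0,0,0]

```text
clock: 12.9
tool_pos: [0.5377, -0.0133, 0.208]
tool_rot: [0.991, 0.134, -0.0, -0.0]
ft_force: [0.2, -0.3, -1.2]
gripper_width: 0.0228
gripper_force: 39.4
```

Call:
step_arm:
  targets:
    - [0.083,0.68,0,0,0,0]
    - [0.083,0.68,0,0,0,0]
    - [0.083,0.68,0,0,0,0]
    - [0.083,0.68,0,0,0,0]
    - [0.083,0.68,0,0,0,0]
    - [0.083,0.68,0,0,0,0]
    - [0.083,0.68,0,0,0,0]
    - [0.083,0.68,0,0,0,0]

```text
clock: 13.7
tool_pos: [0.564, 0.2043, 0.2079]
tool_rot: [0.991, 0.134, -0.001, 0.0]
ft_force: [0.1, -0.0, -1.0]
gripper_width: 0.0226
gripper_force: 39.4
```

Call:
step_arm:
  targets:
    - [0.083,0.5,0,0,0,0]
    - [0.04,0.3,0,0,0,0]
    - [0,0,0,0,0,0]
    - [0,0,0,0,0,0]

```text
clock: 14.1
tool_pos: [0.5693, 0.234, 0.2082]
tool_rot: [0.991, 0.134, -0.0, 0.0]
ft_force: [1.0, -0.7, -1.1]
gripper_width: 0.0227
gripper_force: 39.4
```

Call:
step_arm:
  targets:
    - [-0.03,-0.22,-0.5,0,0,0]
    - [0,0,-0.5,0,0,0]
    - [0,0,-0.5,0,0,0]
    - [0,0,-0.5,0,0,0]
    - [0,0,-0.5,0,0,0]
    - [0,0,-0.35,0,0,0]
    - [0,0,-0.2,0,0,0]
    - [0,0,-0.1,0,0,0]

```text
clock: 14.9
tool_pos: [0.5683, 0.2251, 0.0821]
tool_rot: [0.991, 0.134, -0.0, 0.0]
ft_force: [0.1, -0.8, -1.1]
gripper_width: 0.0232
gripper_force: 39.4
```

Call:
step_arm:
  targets:
    - [0,0,-0.06,0,0,0]
    - [0,0,-0.06,0,0,0]
    - [0,0,-0.04,0,0,0]
    - [0,0,-0.04,0,0,0]
    - [0,0,-0.03,0,0,0]
    - [0,0,-0.03,0,0,0]
    - [0,0,0,0,0,0]
    - [0,0,0,0,0,0]

```text
clock: 15.7
tool_pos: [0.5683, 0.2256, 0.0722]
tool_rot: [0.991, 0.134, 0.0, 0.0]
ft_force: [-0.3, 0.9, -1.4]
gripper_width: 0.0222
gripper_force: 39.4
```

Call:
step_arm:
  targets:
    - [0,0,-0.02,0,0,0]
    - [0,0,-0.02,0,0,0]
    - [0,0,-0.02,0,0,0]
    - [0,0,-0.02,0,0,0]
    - [0,0,0,0,0,0]
    - [0,0,0,0,0,0]

```text
clock: 16.3
tool_pos: [0.5683, 0.2255, 0.0689]
tool_rot: [0.991, 0.134, -0.0, 0.0]
ft_force: [0.7, -0.0, -1.4]
gripper_width: 0.0228
gripper_force: 39.4
```

Call:
step_arm:
  targets:
    - [0,0,-0.015,0,0,0]
    - [0,0,-0.015,0,0,0]
    - [0,0,0,0,0,0]
    - [0,0,0,0,0,0]

```text
clock: 16.7
tool_pos: [0.5686, 0.2257, 0.0684]
tool_rot: [0.991, 0.134, 0.001, -0.0]
ft_force: [-1.2, 0.8, 4.6]
gripper_width: 0.0225
gripper_force: 39.8
```

The foot is on the cork (about 6 N), so I let go and rise.

Call:
step_arm:
  targets:
    - [0,0,0,0,0,0]
    - [0,0,0,0,0,0]
    - [0,0,0,0,0,0]
    - [0,0,0,0,0,0]
    - [0,0,0.1,0,0,0]
    - [0,0,0.3,0,0,0]
    - [0,0,0.5,0,0,0]
    - [0,0,0.6,0,0,0]
  fingers: 0.25

```text
clock: 17.5
tool_pos: [0.5681, 0.2255, 0.1287]
tool_rot: [0.991, 0.134, -0.0, 0.0]
ft_force: [0.2, 0.2, -0.3]
gripper_width: 0.0531
gripper_force: 0.0
```

Call:
step_arm:
  targets:
    - [0,0,0.6,0,0,0]
    - [0,0,0.6,0,0,0]
    - [-0.5,0,0.3,0,0,0]
    - [-0.7,0,0,0,0,0]
    - [-0.7,0,0,0,0,0]
    - [-0.7,0,0,0,0,0]
    - [-0.7,0,0,0,0,0]
    - [0,0,0,0,0,0]

```text
clock: 18.3
tool_pos: [0.4344, 0.2259, 0.1892]
tool_rot: [0.991, 0.135, 0.001, -0.0]
ft_force: [-0.4, -0.4, 0.3]
gripper_width: 0.0534
gripper_force: 0.0
```

```bash
python3 - <<'E'
from h import *
import cv2
a,b=snapshot("scene"),snapshot("top")
cv2.imwrite("pics/c6.png",np.hstack([cv2.resize(x[:,:,::-1],(400,400)) for x in(a[120:420,120:520],b[80:380,130:530])]));s=sense();print(s["ft_force"],s["tool_pos"],s["gripper_width"],proj("top",[.567,.225,.008]))
E
```

```text
[ 1.09330732 -0.05688008  0.35263013] [0.43661699 0.22573233 0.18908981] 0.053503165573874314 [[199.00625723 251.97061721]]
```

View pics/c6.png

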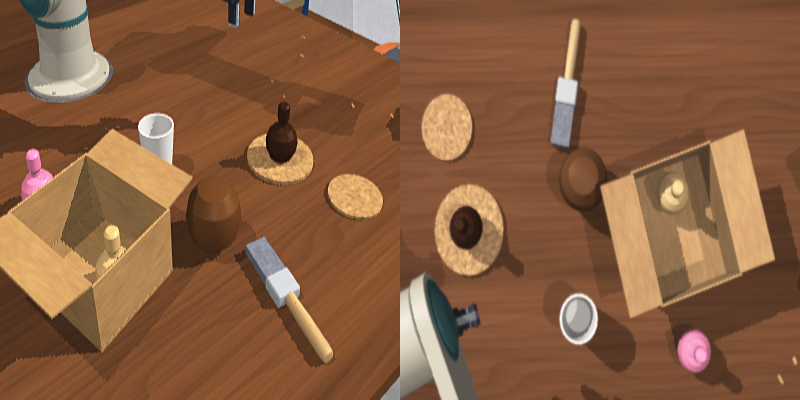

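The dark pot stands upright, well inside the larger pad at (467,228). Both flaps are open, the pale pot is in the carton, and the cup, coconut and brush have not moved. I hand in the job.

```bash
python3 -c "
from plant import *
print(close_job())"
```

```text
the job is handed in; nothing more can be done
None
```

I handed the job in at about 18 s: both flaps are folded right back, the dark pot stands upright on the large cork pad, and the pale pot, cup, coconut and brush are where they were.

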